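Park the spring pin and press the block home in the jig

ROBOT

A 6-joint arm with a two-finger parallel gripper is mounted at the origin on the work surface; the furniture and walls round the work are solid. World frame = base frame: x ahead of the robot, y to its left, z up, the work surface at z = 0. Lengths are in m, angles in rad, forces in N, time in s.
With the tool pointing down it reaches from about 0.35 to 0.775 m from the base axis. Payload 7.3 kg.
Tool frame: the origin (TCP) lies between the finger pads; the fingertips stand 25 mm ahead of it and the grasp point (between the pads) lies 6 mm ahead of it; y points along the fingers, z is the direction in which the jaws open and shut, and the axes are right-handed (so a half turn about y gives the same grasp; the last joint's range is limited). The gripper opens to 92 mm and grips with 3 to 60 N. Pads are 19 mm wide; open, the fingers measure 130 mm over their backs; the gripper's body (75 mm by 190 mm) begins 47 mm behind the grasp point.
Start: joints at [1.053, 0.342, 1.524, -0, 1.275, -0.146], TCP at [0.191, 0.489, 0.216] pointing down, gripper open.
Joint ranges: [-2.53, 2.53], [-0.77, 2.02], [0.04, 2.7], [-1, 4.14], [0.28, 2.66], [-3.11, 3.11]. Speed limits (rad/s): [2.57, 2.57, 3.14, 3.14, 3.14, 3.14].

INTERFACE

Orientations are given as [roll, pitch, yaw] about the fixed x, y, z axes, in that order (R = Rz(yaw) Ry(pitch) Rx(roll)).
In Python, from cell import sensors, read_camera, hand_in gives the robot as it stands. The module is installed in compiled form; this text tells all that it offers.
- The arm moves only by the tool send_rows, never from a script. Its argument "motion" is a list that holds one entry, the list of rows, each a list of 4 numbers: the shift along the tool's x, y, z in m, then the turn about the tool's y in degrees. In form: [[[tx, ty, tz, twist], ...]]. A call has 1 to 8 rows; each row is the pose to reach, as a shift and turn from the pose measured when the call began, along the tool's axes at that moment; what a row does not reach only later rows make up. A row lasts 1/10 s, in which the tool goes at most 50 mm and 8.59 degrees, less where a joint would pass 70% of its speed; a pose out of reach is approached as far as the arm can. A call with a gripper value outside its range is refused whole. "gripper" is the opening, from 0 (shut) to 1 (fully open), set as the call begins (left out, the last holds). The fingers move at their own pace and stop on an object; "grip_force" is the grip in N (left out, the last holds). Time passes only in rows, so rows that repeat a pose let the fingers close. It gives the time, the measured TCP pose, the force and the opening at its end, in the units of the state.
- sensors.observe(): the state, without advancing time (a new reading comes with each control period).
- read_camera(name): name is "scene" or "top" or "wrist"; returns a dict with "frame" (400x640x3 uint8, red, green, blue), "fx", "fy", "cx", "cy" (pixels), "distortion" ([k1, k2, p1, p2, k3] as OpenCV has them; the pictures are not rectified), "extrinsics" (4x4, takes a point from world to camera coordinates). Camera axes: x right, y up, looking along -z (the intrinsics and any distortion apply to the point x, -y, -z); pixel columns grow to the right and rows downward; lengths in m; the calibration is good to about 2 mm. A picture is of the moment at which its call begins. There is no depth.
- hand_in(): hands the job in, once; it reports no verdict.
The state is a dict: "time": time; "qpos": joint angles; "qvel": joint speeds; "joint_efforts": joint torques, N m; "tool_pos": TCP position; "tool_rot": TCP orientation; "contact_force": force on the tool from outside, world axes, zero at the start; "torque": the same for the moment, N m; "opening": finger opening in m.
Only numpy, scipy, OpenCV 4.12 (cv2) and the standard library are available. Lean on these libraries where they do the work, as an engineer would, in place of code of your own. Each camera call takes 0.05 s, during which the arm holds its last target.

TASK

Free the sliding stop of the pressing jig: pull its red spring pin straight up, turn it a quarter turn and let it rest in the notch on top of its collar, so that it stays out. Only then slide the stop towards the blue fence until it has pushed the wooden block in the jig fully home, its end against the fence, and leave the stop there against the block with the pin still parked.

Things in the scene. Friction and masses are not known exactly. Their poses are not given: they have to be found in the camera images.
- jig: Narrow jig fixed to the bed: aluminium base plate 220 (x) x 60 x 12 mm; origin at the centre of its underside, z up. A blue fence, 60 mm long along y, top 42 mm above the bed, stands on its -x end, nearest the robot; its inner face is at x = -98 mm. A dark sliding stop is at the other end. To the right stands a shaft bearing of the machine, about 120 mm high.
- stop_face (a point): Middle of the yellow face of the dark stop, 27 mm above the bed; at the start at x = +53 mm, y = 0 in the jig. The stop is 50 mm long, 46 mm wide, top 42 mm above the bed; once the pin is out it slides up to 42 mm along the jig's -x (friction about 3 N). The red pin stands on it, 25 mm behind the face; pushed in, it locks the stop.
- pin_grip (a point): Centre of the pin's upright red grip: 46 mm long (x axis), 12 thick (y), 30 high, 100 mm above the bed when in. Collar below: 36 mm square, top at 66 mm. Rises 24 mm (spring 5 to 10 N). Starts along the jig's x, in a deep slot; pulled up 20 to 23 mm it turns, either way, up to 100 deg. At 90 deg (12 deg play) let down, it rests in a 4 mm notch 15 mm above its start; then it can drag the stop.
- block_mid (a point): Centre of the loose dark brown wooden block lying lengthwise in the jig between fence and stop: 43 mm (its x axis) by 120 mm long (its y axis, nearly along the jig's x) by 26 mm high, about 0.1 kg; its underside is on the base plate, 12 mm above the bed. Fully home, its end at the fence, its centre is at x = -38 mm in the jig, and the stop has then moved 31 mm.

How it is judged:
By the outcome, as a careful person would: the job done as asked, in the order asked, and still so for the second after the job is handed in, with the robot touching nothing.
It also fails if it takes over 38 s, if anything falls off the work surface, if the arm or the gripper's body presses on something with over 40 N, if the wrist force passes 120 N, or if a joint passes its speed limit or range.

## Working session

There is one attempt and no reset: what is moved stays moved. The work goes in short steps, Python scripts to look and compute and a tool call to move; the robot and the scene stay as the last step left them, time stands still between calls to the robot, and variables do not carry over. Pictures are saved under pics/ and viewed, and the job is handed in when it is done.

Besides the shell and the picture viewer there is one more tool, called after "Request:" as a command line: name --argument value ..., lists and objects as JSON in quotes. send_rows: Moves the arm, as the interface text tells. Its arguments: {"type":"object","properties":{"motion":{"type":"array"},"gripper":{"type":"number"},"grip_force":{"type":"number"}},"required":["motion"]}

```bash
mkdir -p pics
cat > h.py <<'E'
import numpy as np, cv2
from cell import sensors, read_camera
def snap(n,fn):
    c=read_camera(n); cv2.imwrite('pics/'+fn+'.png',c['frame'][:,:,::-1]); np.savez('pics/'+fn+'.npz',**{k:np.array(v) for k,v in c.items()}); return c
def load(fn): return dict(np.load('pics/'+fn+'.npz'))
def K(c): return np.array([[c['fx'],0,c['cx']],[0,c['fy'],c['cy']],[0,0,1.]])
def ray(c,u,v):
    p=cv2.undistortPoints(np.array([[[u,v]]],float),K(c),np.array(c['distortion'],float))[0,0]
    E=np.array(c['extrinsics']);R=E[:3,:3];o=-R.T@E[:3,3]
    d=R.T@np.array([p[0],-p[1],-1]);return o,d/np.linalg.norm(d)
def plane(c,u,v,z):
    o,d=ray(c,u,v);return o+d*(z-o[2])/d[2]
def proj(c,P):
    E=np.array(c['extrinsics']);q=E[:3,:3]@np.array(P)+E[:3,3]
    q=np.array([q[0],-q[1],-q[2]]).reshape(1,3)
    return cv2.projectPoints(q,np.zeros(3),np.zeros(3),K(c),np.array(c['distortion'],float))[0][0,0]
E
python3 - <<'E'
from h import *
for n in('scene','top','wrist'):
    c=snap(n,n+'0');E=np.array(c['extrinsics']);print(n,-E[:3,:3].T@E[:3,3],c['fx'])
s=sensors.observe()
for k in s: print(k,np.round(s[k],3))
E
```

```text
scene [-0.02976007 -0.04863274  0.71298221] 490.3768911955428
top [0.34952819 0.24873657 0.92475382] 412.97444390322346
wrist [0.12590008 0.51529021 0.38536969] 342.13631692573904
time 0.15
qpos [ 1.053  0.343  1.525 -0.     1.275 -0.146]
qvel [ 0.001 -0.002 -0.003 -0.002  0.001  0.003]
joint_efforts [ 1.0000e-03 -4.3147e+01 -2.4435e+01  7.2000e-02  5.4000e-02 -0.0000e+00]
tool_pos [0.191 0.489 0.215]
tool_rot [-1.572  0.    -0.372]
contact_force [ 0.009 -0.079 -0.056]
torque [ 0.033  0.001 -0.006]
opening 0.092
```

View pics/scene0.png

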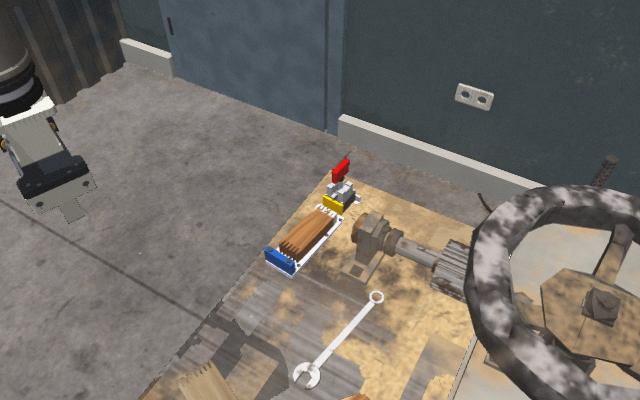

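View pics/top0.png

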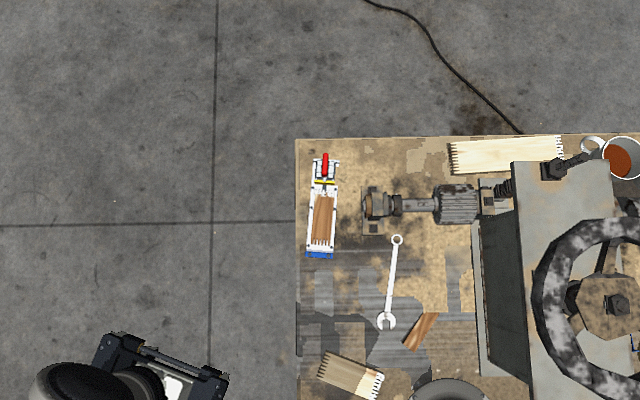

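View pics/wrist0.png

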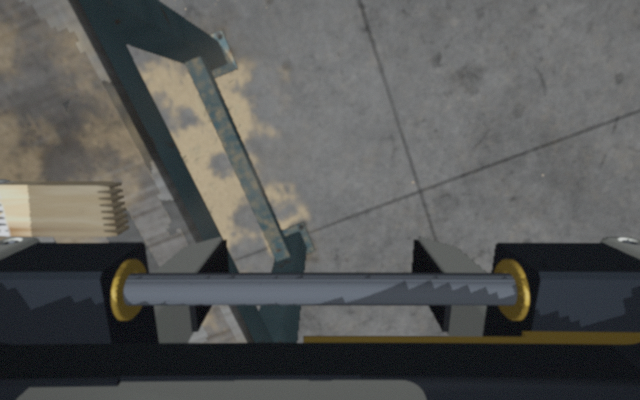

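The scene view shows the jig with its blue fence at (282,260) and the red pin at (341,170). In the top view the fence is at (320,254) and the pin at (325,165). The arm is off the table to the left.

Run:
```python
from h import *
def mask(c,kind):
    h=cv2.cvtColor(c['frame'],cv2.COLOR_RGB2HSV).astype(int);H,S,V=h[...,0],h[...,1],h[...,2]
    if kind=='red': m=((H<5)|(H>175))&(S>180)&(V>70)
    if kind=='blue': m=(H>100)&(H<125)&(S>140)&(V>60)
    if kind=='yel': m=(H>20)&(H<32)&(S>180)&(V>100)
    return m.astype(np.uint8)
for n in('top0','scene0'):
    c=load(n)
    for k in('red','blue','yel'):
        m=mask(c,k); cs,_=cv2.findContours(m,0,2)
        for q in cs:
            if cv2.contourArea(q)>15:
                print(n,k,cv2.contourArea(q),cv2.boundingRect(q),np.round(cv2.boxPoints(cv2.minAreaRect(q)),1).tolist())
c=load('top0')
im=cv2.resize(cv2.imread('pics/top0.png')[130:280,270:420],None,fx=4,fy=4,interpolation=2);cv2.imwrite('pics/t0c.png',im)
im=cv2.resize(cv2.imread('pics/scene0.png')[145:285,250:400],None,fx=4,fy=4,interpolation=2);cv2.imwrite('pics/s0c.png',im)
```

```text
top0 red 91.0 (322, 153, 6, 24) [[322.0, 153.0], [327.0, 153.0], [327.0, 176.0], [322.0, 176.0]]
top0 blue 99.0 (305, 251, 28, 8) [[304.70001220703125, 256.20001220703125], [305.1000061035156, 250.89999389648438], [332.29998779296875, 253.0], [331.8999938964844, 258.29998779296875]]
scene0 red 211.0 (332, 158, 17, 25) [[326.5, 175.0], [345.6000061035156, 157.39999389648438], [353.29998779296875, 165.8000030517578], [334.20001220703125, 183.39999389648438]]
scene0 blue 313.5 (265, 246, 29, 29) [[260.8999938964844, 255.6999969482422], [267.29998779296875, 245.3000030517578], [297.29998779296875, 263.6000061035156], [291.0, 274.1000061035156]]
scene0 yel 189.0 (323, 195, 21, 20) [[318.8999938964844, 202.6999969482422], [323.5, 194.0], [345.3999938964844, 205.8000030517578], [340.70001220703125, 214.5]]
```

View pics/t0c.png

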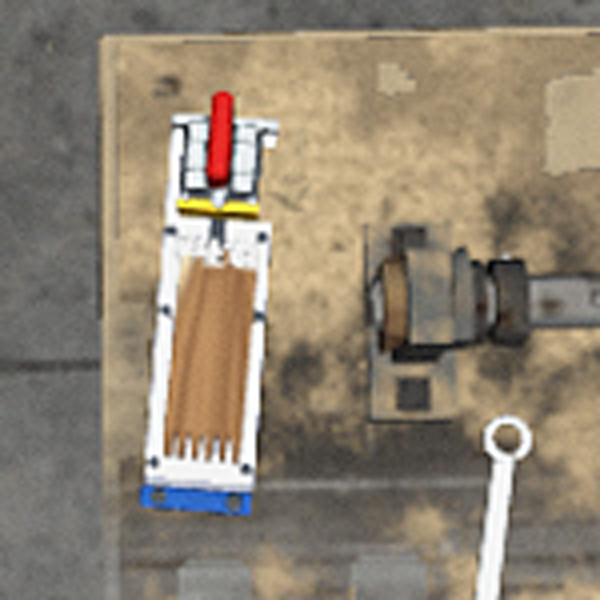

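View pics/s0c.png

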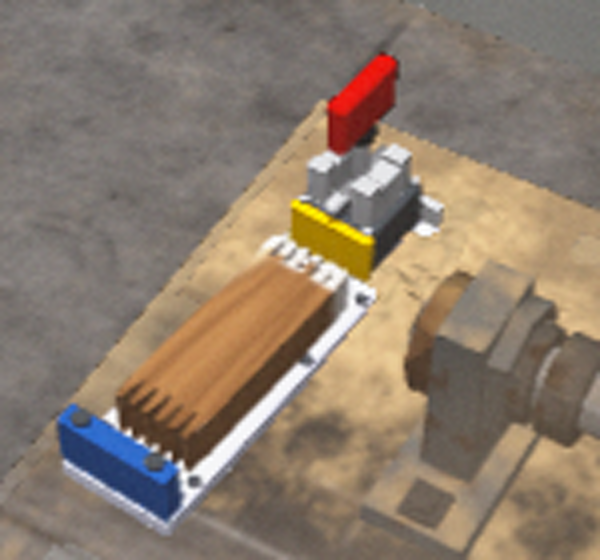

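Run:
```python
from h import *
t=load('top0');s=load('scene0')
def T(x,y,z): return plane(t,270+x/4-.4,130+y/4-.4,z)
def S(x,y,z): return plane(s,250+x/4-.4,145+y/4-.4,z)
print('top fence outer L/R',T(141,508,.042),T(250,515,.042))
print('top fence inner',T(143,485,.042),T(252,491,.042))
print('base far corners z12',T(172,115,.012),T(279,122,.012))
print('yellow top edge L/R',T(178,205,.042),T(260,209,.042))
print('pin far,near top',T(223,92,.115),T(218,187,.115),T(218,187,.085))
print('scene fence outer top L/R',S(58,412,.042),S(180,490,.042))
print('scene yellow top L/R',S(292,200,.042),S(373,243,.042))
print('scene pin top near left/right, far',S(329,98,.115),S(346,106,.115),S(381,55,.115),S(398,65,.115))
print('block scene top near L/R',S(117,395,.038),S(190,433,.038),'far',S(270,252,.038),S(338,290,.038))
print('block top near L/R',T(164,440,.038),T(245,448,.038),'far',T(188,260,.038),T(255,265,.038))
```

```text
top fence outer L/R [0.36558195 0.29709859 0.042     ] [0.36098908 0.23939183 0.042     ]
top fence inner [0.37768766 0.29591139 0.042     ] [0.37359032 0.23808145 0.042     ]
base far corners z12 [0.58722435 0.27888991 0.012     ] [0.5819107  0.21823458 0.012     ]
yellow top edge L/R [0.52894018 0.27527374 0.042     ] [0.52586118 0.23067098 0.042     ]
pin far,near top [0.57181586 0.24957486 0.115     ] [0.52289664 0.25293456 0.115     ] [0.52931964 0.25309009 0.085     ]
scene fence outer top L/R [0.37024476 0.29687579 0.042     ] [0.36231891 0.22956375 0.042     ]
scene yellow top L/R [0.53117393 0.27397258 0.042     ] [0.52634047 0.22748357 0.042     ]
scene pin top near left/right, far [0.53303825 0.25647813 0.115     ] [0.53236891 0.24743202 0.115     ] [0.57001331 0.25019246 0.115     ] [0.56799091 0.24033135 0.115     ]
block scene top near L/R [0.39343054 0.28211159 0.038     ] [0.39207417 0.24356879 0.038     ] far [0.5002108  0.26776131 0.038     ] [0.49576112 0.22888713 0.038     ]
block top near L/R [0.40159505 0.28461719 0.038     ] [0.39660356 0.24131905 0.038     ] far [0.49913111 0.27035609 0.038     ] [0.49569417 0.23395436 0.038     ]
```

Request:
send_rows --motion '[[[0.03,0,-0.007,-3],[0.07,0,-0.015,-6],[0.11,0,-0.024,-9],[0.15,0,-0.033,-12],[0.19,0,-0.041,-14],[0.23,0,-0.05,-16],[0.27,0,-0.059,-16],[0.31,0,-0.067,-16]]]' --gripper 1

```text
time: 0.95
tool_pos: [0.4561, 0.3126, 0.2151]
tool_rot: [-1.572, 0.001, -0.093]
contact_force: [-0.1, 0.3, 0.8]
opening: 0.0916
```

```bash
cat > go.py <<'E'
# print tool-frame deltas to a world target
import sys
from h import *
from scipy.spatial.transform import Rotation as Ro
s=sensors.observe();R=Ro.from_euler('xyz',s['tool_rot']).as_matrix();p=np.array(s['tool_pos'])
print('t',round(s['time'],2),'p',np.round(p,4),'rot',np.round(s['tool_rot'],4),'F',np.round(s['contact_force'],1),'op',round(s['opening'],4),'q',np.round(s['qpos'],2))
if len(sys.argv)>3:
    d=R.T@(np.array(list(map(float,sys.argv[1:4])))-p); print('delta tool',np.round(d,4),'twist for yaw -0.09:',np.round(-np.degrees(-0.09-s['tool_rot'][2]),1))
E
python3 go.py 0.551 0.25 0.215
```

```text
t 0.95 p [0.4561 0.3126 0.2151] rot [-1.5721e+00  9.0000e-04 -9.2600e-02] F [-0.1  0.3  0.8] op 0.0916 q [ 0.46  0.39  1.45 -0.    1.3  -1.02]
delta tool [ 1.003e-01  1.000e-04 -5.350e-02] twist for yaw -0.09: -0.2
```

Request:
send_rows --motion '[[[0.035,0,-0.018,0],[0.07,0,-0.036,0],[0.1,0,-0.053,0],[0.1,0,-0.053,0],[0.1,0,-0.053,0]]]'

```text
time: 1.45
tool_pos: [0.5507, 0.2501, 0.2143]
tool_rot: [-1.572, 0.003, -0.094]
contact_force: [-0.4, 0.1, -0.2]
opening: 0.0918
```

```bash
python3 go.py 0.551 0.25 0.215
python3 - <<'E'
from h import *
for n in('wrist','top','scene'): snap(n,n+'1')
E
```

```text
t 1.45 p [0.5507 0.2501 0.2143] rot [-1.5723  0.0026 -0.0942] F [-0.4  0.1 -0.2] op 0.0918 q [ 0.3   0.49  1.29 -0.    1.36 -1.18]
delta tool [ 0.0003 -0.0007 -0.    ] twist for yaw -0.09: -0.2
```

View pics/wrist1.png

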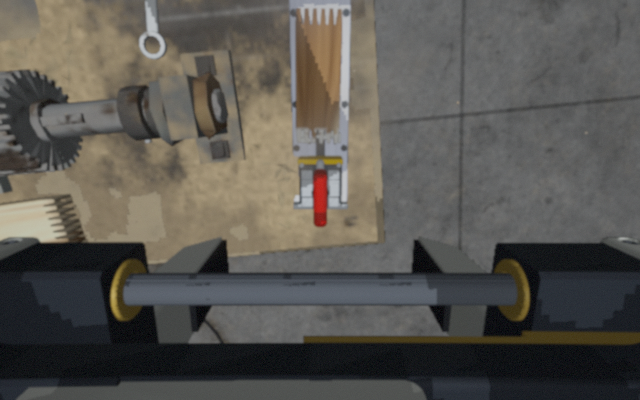

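View pics/scene1.png

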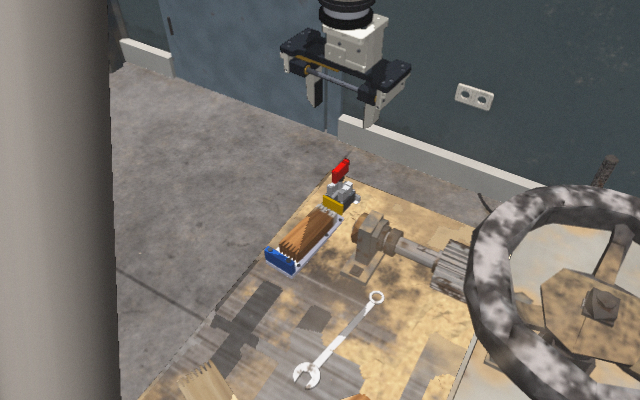

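The wrist view shows the pin at (320,198), on the line midway between the fingers, with the jig axis vertical. I'll measure it by ray.

Run:
```python
from h import *
c=load('wrist1')
h=cv2.cvtColor(c['frame'],cv2.COLOR_RGB2HSV).astype(int);m=((h[...,0]<5)|(h[...,0]>175))&(h[...,1]>180)&(h[...,2]>70)
ys,xs=np.nonzero(m);print(xs.min(),xs.max(),ys.min(),ys.max(),'rowmid',[(y,xs[ys==y].min(),xs[ys==y].max()) for y in range(ys.min(),ys.max()+1,9)])
for y in(ys.min(),ys.max()):
  x=xs[ys==y].mean();print(x,y,plane(c,x,y,.115),plane(c,x,y,.085))
# jig long edges
for q in[(292,12),(296,205),(351,12),(347,205)]:print(q,plane(c,*q,.012))
for q in[(300,157),(342,157)]:print('yel',plane(c,*q,.042))
```

```text
314 326 174 225 rowmid [(174, np.int64(321), np.int64(323)), (183, np.int64(314), np.int64(325)), (192, np.int64(314), np.int64(326)), (201, np.int64(315), np.int64(325)), (210, np.int64(315), np.int64(325)), (219, np.int64(315), np.int64(325))]
322.0 174 [0.53011103 0.25442646 0.115     ] [0.53547027 0.25408346 0.085     ]
320.5 225 [0.57266357 0.24925343 0.115     ] [0.58275713 0.24833489 0.085     ]
(292, 12) [0.38684255 0.23877615 0.012     ]
(296, 205) [0.58105116 0.22076343 0.012     ]
(351, 12) [0.39223955 0.29601889 0.012     ]
(347, 205) [0.58641468 0.27810059 0.012     ]
yel [0.52397552 0.23326453 0.042     ]
yel [0.52789536 0.27508    0.042     ]
```

Request:
send_rows --motion '[[[0,0.02,0.001,0],[0,0.045,0.001,0],[0,0.07,0.001,0],[0,0.09,0.001,0],[0,0.1,0.001,0],[0,0.107,0.001,0],[0,0.107,0.001,0],[0,0.107,0.001,0]]]'

```text
time: 2.4
tool_pos: [0.5501, 0.2526, 0.1091]
tool_rot: [-1.571, 0.0, -0.091]
contact_force: [0.5, 0.5, 0.8]
opening: 0.0916
```

```bash
python3 go.py 0.551 0.251 0.107
python3 - <<'E'
from h import *
for n in('wrist',): snap(n,n+'2')
E
```

```text
t 2.4 p [0.5501 0.2526 0.1091] rot [-1.5713e+00  1.0000e-04 -9.1100e-02] F [0.5 0.5 0.8] op 0.0916 q [ 0.3   0.58  1.44 -0.    1.12 -1.18]
delta tool [ 0.001   0.0021 -0.0015] twist for yaw -0.09: -0.1
```

View pics/wrist2.png

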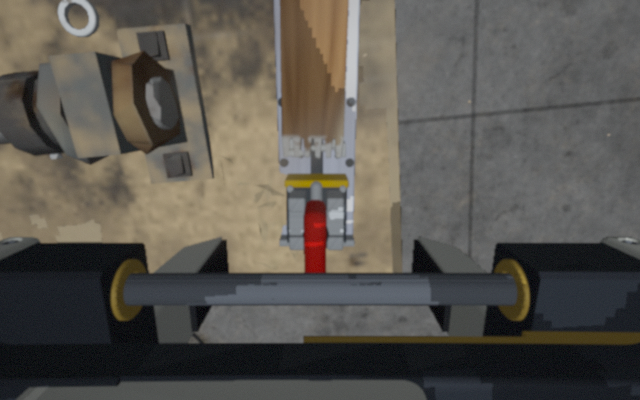

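Request:
send_rows --motion '[[[0.001,0.001,-0.0015,0],[0.001,0.001,-0.0015,0]]]'

```text
time: 2.65
tool_pos: [0.5516, 0.2509, 0.1089]
tool_rot: [-1.571, -0.002, -0.091]
contact_force: [1.2, -0.4, 0.2]
opening: 0.0916
```

Request:
send_rows --motion '[[[0,0,0,0],[0,0,0,0],[0,0,0,0],[0,0,0,0],[0,0,0,0],[0,0,0,0],[0,0,0,0],[0,0,0,0]]]' --gripper 0 --grip_force 35

```text
time: 3.45
tool_pos: [0.5516, 0.2509, 0.1089]
tool_rot: [-1.571, -0.002, -0.091]
contact_force: [0.5, 0.5, 0.5]
opening: 0.0324
```

```bash
python3 go.py 0.551 0.251 0.107
```

```text
t 3.45 p [0.5516 0.2509 0.1089] rot [-1.5708 -0.0016 -0.0914] F [0.5 0.5 0.5] op 0.0324 q [ 0.3   0.58  1.44 -0.    1.12 -1.18]
delta tool [-0.0006  0.0019  0.    ] twist for yaw -0.09: -0.1
```

Still closing.

Request:
send_rows --motion '[[[0,0,0,0],[0,0,0,0],[0,0,0,0],[0,0,0,0],[0,0,0,0],[0,0,0,0]]]'

```text
time: 4.05
tool_pos: [0.5516, 0.2509, 0.1089]
tool_rot: [-1.571, -0.002, -0.091]
contact_force: [-0.2, -0.5, 0.4]
opening: 0.0005
```

The fingers shut to 0.5 mm, so they did not catch the grip. I'll look.

Run:
```python
from h import *
for n in('wrist','scene','top'): snap(n,n+'3')
im=cv2.resize(cv2.imread('pics/scene3.png')[90:290,230:430],None,fx=3,fy=3,interpolation=2);cv2.imwrite('pics/s3c.png',im)
im=cv2.resize(cv2.imread('pics/top3.png')[100:280,230:430],None,fx=3,fy=3,interpolation=2);cv2.imwrite('pics/t3c.png',im)
```

```text
(no output)
```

View pics/wrist3.png

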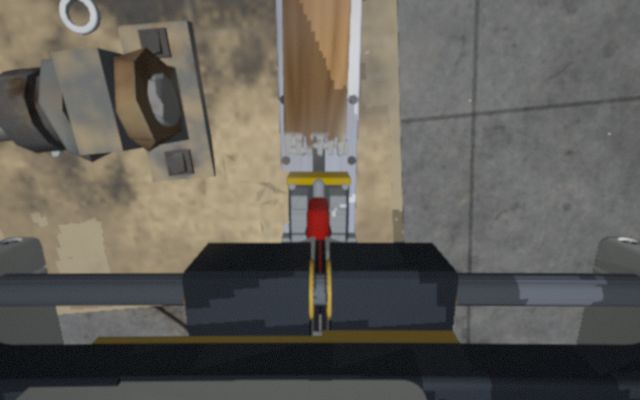

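View pics/s3c.png

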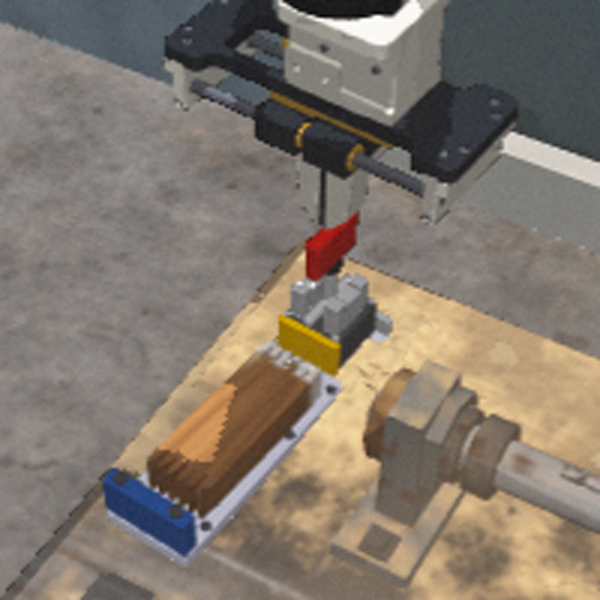

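View pics/t3c.png

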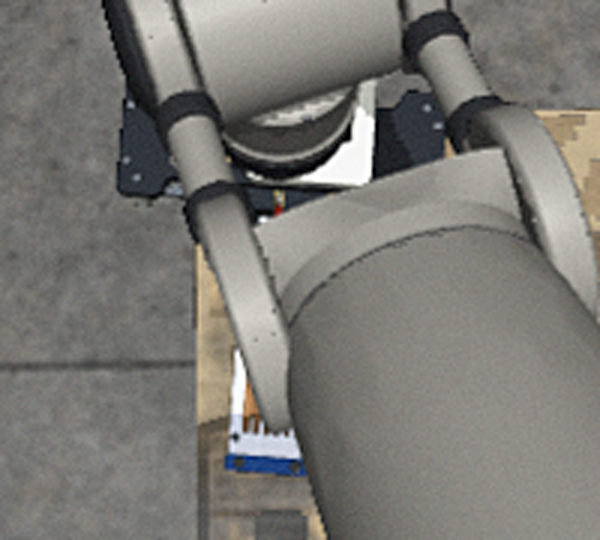

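```bash
python3 go.py
python3 - <<'E'
from h import *
s=load('scene3');w=load('wrist3')
for z in(.084,.1,.109,.115,.13): print(z,'scene crop px',(proj(s,[.5516,.2509,z])-[270-0+0,110])*5,'full',proj(s,[.5516,.2509,z]),'wrist',proj(w,[.5516,.2509,z]))
im=cv2.resize(cv2.imread('pics/scene3.png')[110:220,270:400],None,fx=5,fy=5,interpolation=2);cv2.imwrite('pics/s3d.png',im)
im=cv2.resize(cv2.imread('pics/wrist3.png')[170:350,260:390],None,fx=4,fy=3.3,interpolation=2);cv2.imwrite('pics/w3d.png',im)
E
```

```text
t 4.2 p [0.5516 0.2509 0.1089] rot [-1.5708 -0.0016 -0.0914] F [-0.6 -1.   0.3] op 0.0006 q [ 0.3   0.58  1.44 -0.    1.12 -1.18]
0.084 scene crop px [345.50422824 332.63750992] full [339.10084565 176.52750198] wrist [318.46430414 229.88177889]
0.1 scene crop px [346.8436285  300.97819057] full [339.3687257  170.19563811] wrist [318.36601511 239.58075711]
0.109 scene crop px [347.61223937 282.80314688] full [339.52244787 166.56062938] wrist [318.30338544 245.7592456 ]
0.115 scene crop px [348.13087392 270.53612731] full [339.62617478 164.10722546] wrist [318.25819438 250.21658027]
0.13 scene crop px [349.44977493 239.32962409] full [339.88995499 157.86592482] wrist [318.13101638 262.75687843]
```

View pics/s3d.png

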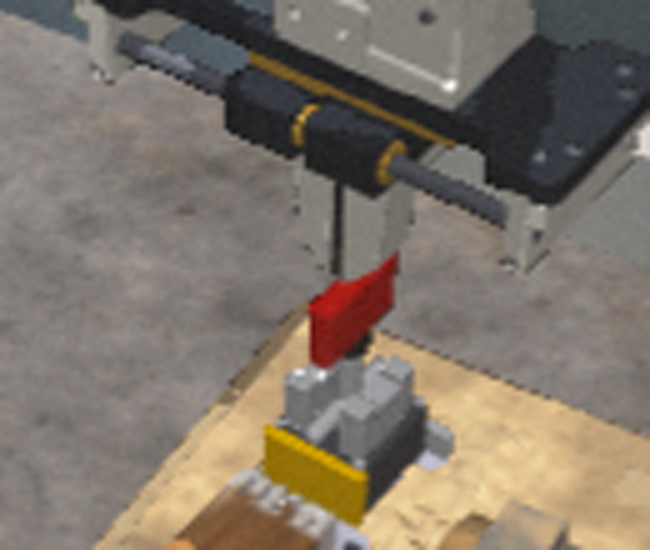

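View pics/w3d.png

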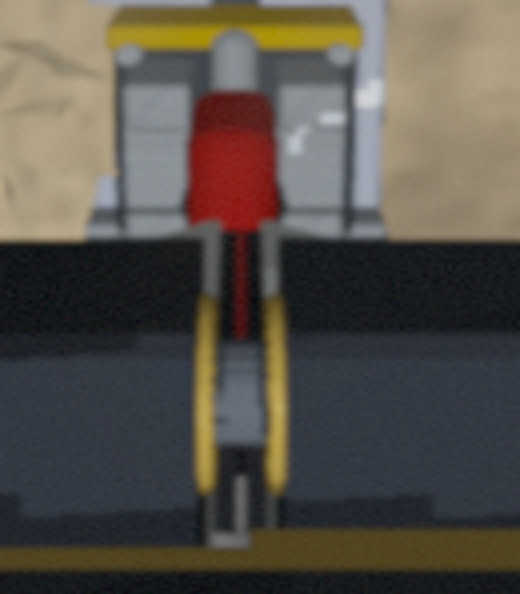

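Run:
```python
from h import *
s=load('scene1');w=load('wrist2')
for z in(.189,.2143,.23,.25):
  for sy in(-.0555,0,.0555): print(z,sy,'scene1 crop',(proj(s,[.5507+.09*sy,.2501+sy,z])-[270,20])*4)
im=cv2.resize(cv2.imread('pics/scene1.png')[20:140,270:420],None,fx=4,fy=4,interpolation=2);cv2.imwrite('pics/s1d.png',im)
```

```text
0.189 -0.0555 scene1 crop [397.10743389 498.9428529 ]
0.189 0 scene1 crop [284.60834328 448.65532782]
0.189 0.0555 scene1 crop [177.84647325 400.99997845]
0.2143 -0.0555 scene1 crop [401.84903817 450.54537874]
0.2143 0 scene1 crop [286.6573974  400.41576294]
0.2143 0.0555 scene1 crop [177.47711195 352.98281903]
0.23 -0.0555 scene1 crop [404.90116343 419.36183624]
0.23 0 scene1 crop [287.97512913 369.3676064 ]
0.23 0.0555 scene1 crop [177.24022108 322.10994764]
0.25 -0.0555 scene1 crop [408.91750623 378.29023475]
0.25 0 scene1 crop [289.70769714 328.51444921]
0.25 0.0555 scene1 crop [176.92952043 281.52569769]
```

View pics/s1d.png

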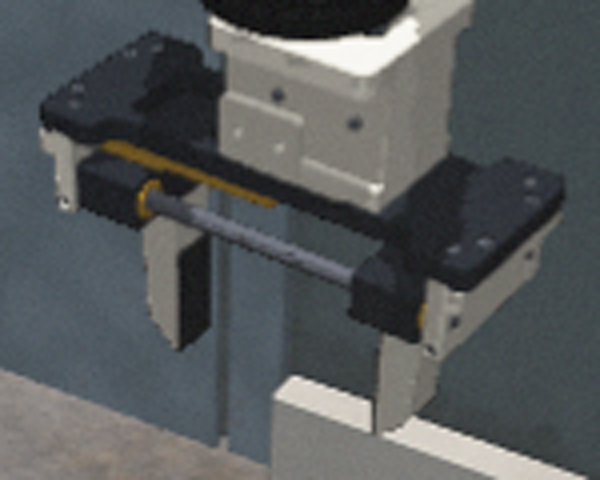

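Run:
```python
from h import *
s=load('scene3');w=load('wrist3')
def tri(*obs):
    A=np.zeros((3,3));b=np.zeros(3)
    for c,u,v in obs:
        o,d=ray(c,u,v);M=np.eye(3)-np.outer(d,d);A+=M;b+=M@o
    x=np.linalg.solve(A,b);return x,[round(np.linalg.norm(np.cross(x-ray(*q)[0],ray(*q)[1]))*1000,1) for q in obs]
print('tip front',tri((s,337.7,165),(w,320,237.5)))
print('pin near top',tri((s,332.5+.7,170.5),(w,319,205)))
s=load('scene1');w=load('wrist1')
# right & left finger inner front bottom: scene crop4
print('R tip scene z planes',[plane(s,270+375/4,20+432/4,z) for z in(.189,.2,.214,.22)])
print('L tip',[plane(s,270+180/4,20+350/4,z) for z in(.189,.2,.214,.22)])
o,d=ray(w,320,100);print('wrist cam origin',o)
```

```text
tip front (array([0.54436278, 0.25188561, 0.11768262]), [np.float64(0.9), np.float64(0.9)])
pin near top (array([0.52785393, 0.25244961, 0.11724592]), [np.float64(1.4), np.float64(1.4)])
R tip scene z planes [array([0.58024491, 0.22236287, 0.189     ]), array([0.56743902, 0.21667384, 0.2       ]), array([0.55114063, 0.20943325, 0.214     ]), array([0.5441556 , 0.20633015, 0.22      ])]
L tip [array([0.58787776, 0.32374515, 0.189     ]), array([0.57491164, 0.31592779, 0.2       ]), array([0.5584093 , 0.30597843, 0.214     ]), array([0.55133687, 0.30171441, 0.22      ])]
wrist cam origin [0.48194171 0.25750938 0.3846428 ]
```

Run:
```python
from h import *
t=load('top0');s=load('scene3')
def T(x,y,z): return np.round(plane(t,270+x/4-.4,130+y/4-.4,z),3)
print('bearing top extents',T(375,250,.12),T(400,345,.1),T(450,245,.12),T(450,355,.12))
# gripper right foot bottom in scene3 (crop5: 515,268)
print('foot',[np.round(plane(s,270+515/5,110+268/5,z),3) for z in(.13,.14,.15,.16,.17)])
print('block bottom R',[np.round(plane(s,270+375/5,110+190/5,z),3) for z in(.14,.15,.16,.17)])
```

```text
bearing top extents [0.489 0.176 0.12 ] [0.443 0.163 0.1  ] [0.49  0.139 0.12 ] [0.436 0.141 0.12 ]
foot [array([0.568, 0.194, 0.13 ]), array([0.558, 0.189, 0.14 ]), array([0.548, 0.185, 0.15 ]), array([0.537, 0.181, 0.16 ]), array([0.527, 0.177, 0.17 ])]
block bottom R [array([0.569, 0.251, 0.14 ]), array([0.559, 0.245, 0.15 ]), array([0.548, 0.24 , 0.16 ]), array([0.538, 0.235, 0.17 ])]
```

Triangulation puts the closed fingertips at z≈0.117, only just above the grip. The tips therefore sit about 25–30 mm higher than the stated geometry gives. x and y agree. I'll open partly and go lower in small steps, watching the force.

Request:
send_rows --motion '[[[0,0,0,0],[0,0,0,0],[0,0,0,0],[0,0,0,0],[0,0,0,0],[0,0,0,0]]]' --gripper 0.5

```text
time: 4.8
tool_pos: [0.5516, 0.2509, 0.1089]
tool_rot: [-1.571, -0.002, -0.091]
contact_force: [-1.4, -0.3, -0.4]
opening: 0.0429
```

Request:
send_rows --motion '[[[0,0.004,0,0],[0,0.008,0,0],[0,0.012,0,0],[0,0.015,0,0],[0,0.015,0,0]]]'

```text
time: 5.3
tool_pos: [0.5513, 0.2508, 0.0932]
tool_rot: [-1.571, -0.0, -0.091]
contact_force: [-0.5, 0.0, -0.1]
opening: 0.0457
```

```bash
python3 go.py
python3 - <<'E'
from h import *
for n in('wrist','scene'): snap(n,n+'4')
im=cv2.resize(cv2.imread('pics/scene4.png')[110:220,270:400],None,fx=5,fy=5,interpolation=2);cv2.imwrite('pics/s4d.png',im)
E
```

```text
t 5.3 p [0.5513 0.2508 0.0932] rot [-1.5712e+00 -4.0000e-04 -9.1400e-02] F [-0.5  0.  -0.1] op 0.0457 q [ 0.3   0.6   1.45 -0.    1.09 -1.18]
```

View pics/s4d.png

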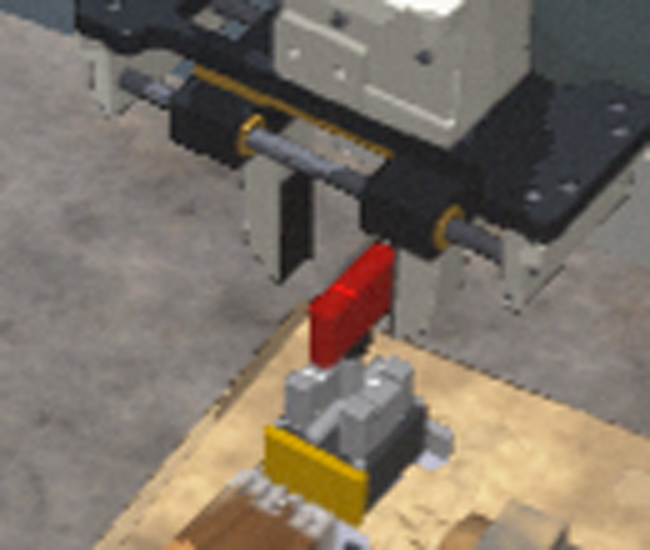

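View pics/wrist4.png

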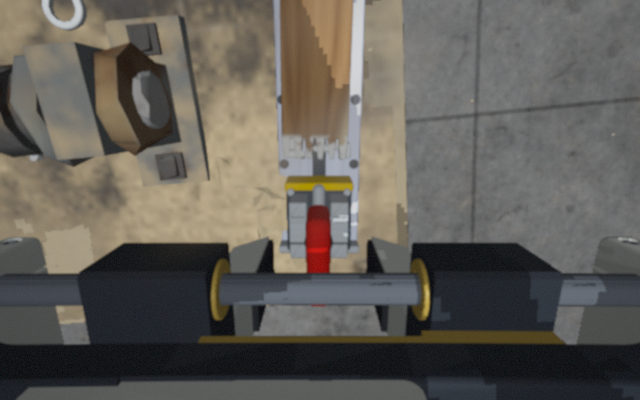

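Request:
send_rows --motion '[[[0,0.004,0,0],[0,0.008,0,0],[0,0.011,0,0],[0,0.011,0,0]]]'

```text
time: 5.8
tool_pos: [0.5513, 0.2508, 0.0822]
tool_rot: [-1.571, -0.0, -0.091]
contact_force: [0.0, -0.5, -0.8]
opening: 0.046
```

Request:
send_rows --motion '[[[0,0,0,0],[0,0,0,0],[0,0,0,0],[0,0,0,0],[0,0,0,0],[0,0,0,0],[0,0,0,0]]]' --gripper 0 --grip_force 40

```text
time: 6.5
tool_pos: [0.5513, 0.2504, 0.0822]
tool_rot: [-1.572, -0.0, -0.092]
contact_force: [0.1, -2.0, 1.4]
opening: 0.0117
```

```bash
python3 go.py
python3 - <<'E'
from h import *
for n in('wrist','scene'): snap(n,n+'5')
im=cv2.resize(cv2.imread('pics/scene5.png')[110:220,270:400],None,fx=5,fy=5,interpolation=2);cv2.imwrite('pics/s5d.png',im)
E
```

```text
t 6.5 p [0.5513 0.2504 0.0822] rot [-1.5719e+00 -4.0000e-04 -9.1500e-02] F [ 0.1 -2.   1.4] op 0.0117 q [ 0.3   0.61  1.46 -0.    1.06 -1.18]
```

View pics/s5d.png

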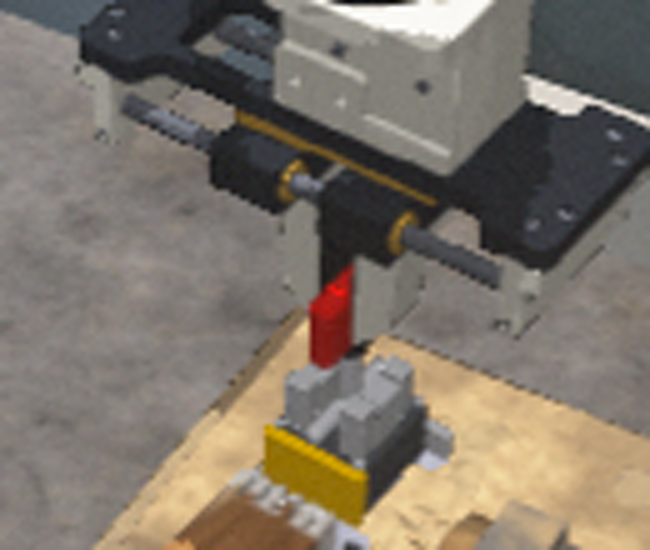

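Gripped, with an opening of 11.7 mm on the 12 mm grip. Now I'll lift it straight up.

Request:
send_rows --motion '[[[0,-0.004,0,0],[0,-0.008,0,0],[0,-0.012,0,0],[0,-0.016,0,0],[0,-0.019,0,0],[0,-0.0215,0,0],[0,-0.0215,0,0],[0,-0.0215,0,0]]]'

```text
time: 7.4
tool_pos: [0.5511, 0.2503, 0.1035]
tool_rot: [-1.572, 0.0, -0.091]
contact_force: [1.5, -1.8, -10.4]
opening: 0.0118
```

```bash
python3 go.py
python3 - <<'E'
from h import *
for n in('wrist','scene'): snap(n,n+'6')
im=cv2.resize(cv2.imread('pics/scene6.png')[110:220,270:400],None,fx=5,fy=5,interpolation=2);cv2.imwrite('pics/s6d.png',im)
E
```

```text
t 7.4 p [0.5511 0.2503 0.1035] rot [-1.5721e+00  2.0000e-04 -9.1400e-02] F [  1.5  -1.8 -10.4] op 0.0118 q [ 0.3   0.59  1.44 -0.    1.11 -1.18]
```

View pics/s6d.png

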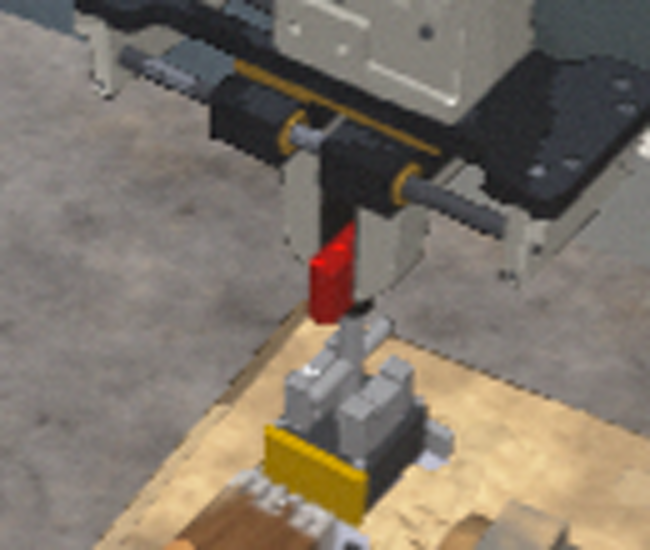

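The pin has risen about 21 mm and the force is about 10 N. Turning now.

Request:
send_rows --motion '[[[0,0,0,5],[0,0,0,11],[0,0,0,17],[0,0,0,23],[0,0,0,29],[0,0,0,35],[0,0,0,40],[0,0,0,45]]]'

```text
time: 8.3
tool_pos: [0.5511, 0.2502, 0.1033]
tool_rot: [-1.572, -0.001, -0.88]
contact_force: [2.2, -2.8, -10.2]
opening: 0.0118
```

```bash
python3 go.py .551 .2505 .1035; python3 -c "
from h import *;print(sensors.observe()['torque'])"
```

```text
t 8.3 p [0.5511 0.2502 0.1033] rot [-1.5722e+00 -9.0000e-04 -8.8040e-01] F [  2.2  -2.8 -10.2] op 0.0118 q [ 0.3   0.59  1.44 -0.    1.11 -0.39]
delta tool [-0.0003 -0.0002  0.0001] twist for yaw -0.09: -45.3
[-0.50413059 -0.38730524  0.0675463 ]
```

Request:
send_rows --motion '[[[0,0,0,6],[0,0,0,12],[0,0,0,18],[0,0,0,24],[0,0,0,30],[0,0,0,36],[0,0,0,41],[0,0,0,45]]]'

```text
time: 9.1
tool_pos: [0.551, 0.25, 0.1031]
tool_rot: [-1.571, -0.002, -1.669]
contact_force: [2.3, -3.3, -10.4]
opening: 0.0122
```

```bash
python3 go.py .551 .2505 .1035
python3 - <<'E'
from h import *
for n in('wrist','scene'): snap(n,n+'7')
im=cv2.resize(cv2.imread('pics/scene7.png')[110:220,270:400],None,fx=5,fy=5,interpolation=2);cv2.imwrite('pics/s7d.png',im)
E
```

```text
t 9.1 p [0.551  0.25   0.1031] rot [-1.5714 -0.002  -1.6691] F [  2.3  -3.3 -10.4] op 0.0122 q [ 0.3   0.59  1.44 -0.    1.11  0.4 ]
delta tool [-0.0005 -0.0004 -0.    ] twist for yaw -0.09: -90.5
```

View pics/s7d.png

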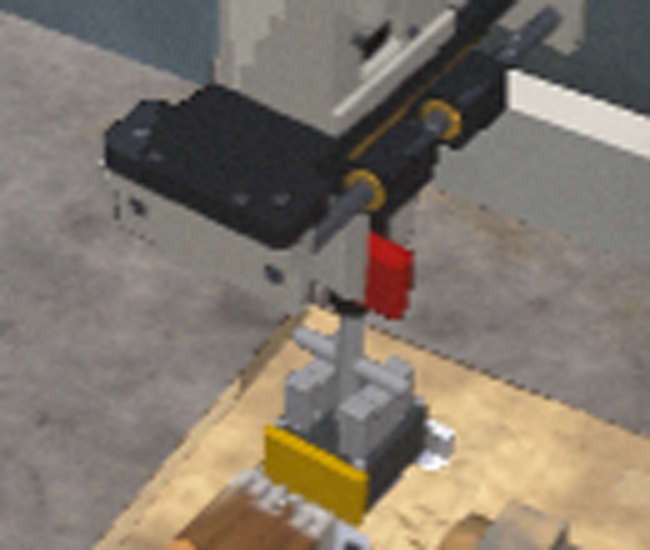

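The grip has turned about 90° and its crossbar sits over the notches. I'll let it down to the 15 mm notch, from about 21 mm.

Request:
send_rows --motion '[[[0,0.0015,0,0],[0,0.003,0,0],[0,0.0045,0,0],[0,0.0058,0,0],[0,0.0058,0,0]]]'

```text
time: 9.7
tool_pos: [0.5511, 0.25, 0.0973]
tool_rot: [-1.571, -0.002, -1.666]
contact_force: [0.8, -2.9, -9.7]
opening: 0.0116
```

```bash
python3 go.py
python3 - <<'E'
from h import *
for n in('scene',): snap(n,n+'8')
im=cv2.resize(cv2.imread('pics/scene8.png')[110:220,270:400],None,fx=5,fy=5,interpolation=2);cv2.imwrite('pics/s8d.png',im)
E
```

```text
t 9.7 p [0.5511 0.25   0.0973] rot [-1.5713 -0.0019 -1.666 ] F [ 0.8 -2.9 -9.7] op 0.0116 q [ 0.3   0.6   1.45 -0.    1.1   0.4 ]
```

View pics/s8d.png

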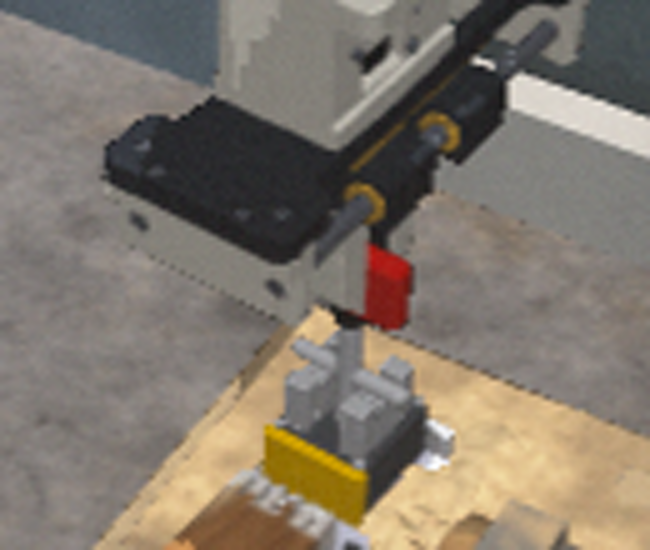

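Request:
send_rows --motion '[[[0,0.0005,0,0],[0,0.001,0,0],[0,0.001,0,0]]]'

```text
time: 10.05
tool_pos: [0.5512, 0.2501, 0.0971]
tool_rot: [-1.571, -0.002, -1.666]
contact_force: [-0.4, -3.5, -0.7]
opening: 0.0119
```

The pin is resting in the notch: the vertical force fell to about 0 at 15 mm above the start. Now I'll slide along jig -x, which is tool -z.

Request:
send_rows --motion '[[[0,0,-0.003,0],[0,0,-0.007,0],[0,0,-0.011,0],[0,0,-0.015,0],[0,0,-0.019,0],[0,0,-0.022,0],[0,0,-0.024,0],[0,0,-0.024,0]]]'

```text
time: 10.85
tool_pos: [0.5268, 0.2524, 0.0972]
tool_rot: [-1.571, -0.002, -1.666]
contact_force: [1.4, -4.1, -3.8]
opening: 0.0118
```

```bash
python3 go.py
python3 - <<'E'
from h import *
for n in('scene','wrist'): snap(n,n+'9')
im=cv2.resize(cv2.imread('pics/scene9.png')[130:290,240:400],None,fx=3.7,fy=3.7,interpolation=2);cv2.imwrite('pics/s9d.png',im)
E
```

```text
t 10.85 p [0.5268 0.2524 0.0972] rot [-1.5711 -0.0018 -1.6658] F [ 1.4 -4.1 -3.8] op 0.0118 q [ 0.32  0.56  1.51 -0.    1.07  0.41]
```

View pics/s9d.png

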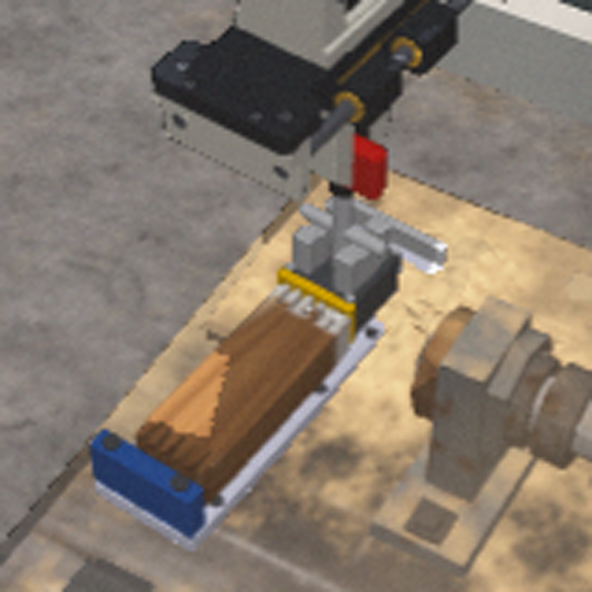

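Request:
send_rows --motion '[[[0,0,-0.002,0],[0,0,-0.004,0],[0,0,-0.005,0],[0,0,-0.005,0]]]'

```text
time: 11.35
tool_pos: [0.5218, 0.2529, 0.0972]
tool_rot: [-1.572, -0.002, -1.666]
contact_force: [1.4, -4.6, -4.9]
opening: 0.0116
```

Request:
send_rows --motion '[[[0,0,-0.0005,0],[0,0,-0.001,0],[0,0,-0.001,0]]]'

```text
time: 11.65
tool_pos: [0.5207, 0.253, 0.0972]
tool_rot: [-1.571, -0.002, -1.666]
contact_force: [2.1, -3.9, -5.0]
opening: 0.012
```

```bash
python3 go.py
```

```text
t 11.65 p [0.5207 0.253  0.0972] rot [-1.5715 -0.0018 -1.6659] F [ 2.1 -3.9 -5. ] op 0.012 q [ 0.32  0.55  1.53 -0.    1.06  0.42]
```

Request:
send_rows --motion '[[[0,0.0002,-0.0005,0],[0,0.0002,-0.0005,0]]]'

```text
time: 11.85
tool_pos: [0.5204, 0.253, 0.0972]
tool_rot: [-1.571, -0.002, -1.666]
contact_force: [0.9, -5.4, -3.2]
opening: 0.0118
```

Request:
send_rows --motion '[[[0,0,-0.0005,0],[0,0,-0.0005,0]]]'

```text
time: 12.05
tool_pos: [0.52, 0.253, 0.0972]
tool_rot: [-1.571, -0.002, -1.666]
contact_force: [2.7, -4.0, -4.9]
opening: 0.0115
```

Request:
send_rows --motion '[[[0,0,-0.0007,0],[0,0,-0.0007,0]]]'

```text
time: 12.25
tool_pos: [0.5198, 0.2531, 0.0972]
tool_rot: [-1.57, -0.002, -1.666]
contact_force: [4.1, -4.0, -5.7]
opening: 0.0115
```

```bash
python3 go.py
```

```text
t 12.25 p [0.5198 0.2531 0.0972] rot [-1.5697e+00 -1.5000e-03 -1.6659e+00] F [ 4.1 -4.  -5.7] op 0.0115 q [ 0.32  0.55  1.53 -0.    1.05  0.42]
```

Request:
send_rows --motion '[[[0,0,-0.001,0],[0,0,-0.0015,0],[0,0,-0.0015,0]]]'

```text
time: 12.55
tool_pos: [0.5194, 0.2531, 0.0973]
tool_rot: [-1.567, -0.001, -1.666]
contact_force: [6.7, -4.4, -6.9]
opening: 0.0122
```

```bash
python3 go.py
python3 - <<'E'
from h import *
for n in('scene','wrist'): snap(n,n+'10')
im=cv2.resize(cv2.imread('pics/scene10.png')[165:285,250:370],None,fx=5,fy=5,interpolation=2);cv2.imwrite('pics/s10d.png',im)
E
```

```text
t 12.55 p [0.5194 0.2531 0.0973] rot [-1.5673e+00 -1.2000e-03 -1.6659e+00] F [ 6.7 -4.4 -6.9] op 0.0122 q [ 0.32  0.55  1.54 -0.    1.05  0.42]
```

View pics/s10d.png

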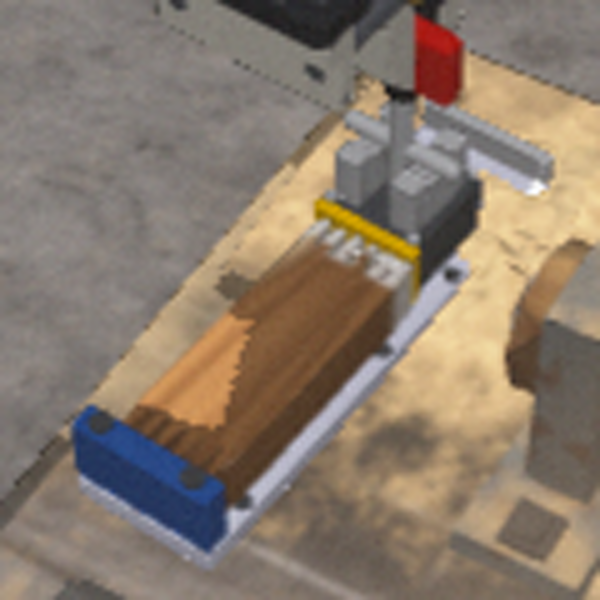

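View pics/wrist10.png

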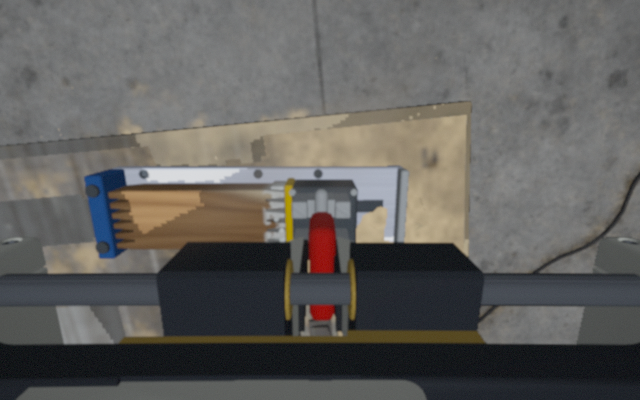

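Request:
send_rows --motion '[[[0,0.0002,-0.001,0],[0,0.0002,-0.002,0],[0,0.0002,-0.002,0]]]'

```text
time: 12.95
tool_pos: [0.5191, 0.2532, 0.0973]
tool_rot: [-1.564, -0.001, -1.666]
contact_force: [7.6, -4.6, -7.1]
opening: 0.0115
```

```bash
python3 go.py
```

```text
t 12.95 p [0.5191 0.2532 0.0973] rot [-1.5637e+00 -7.0000e-04 -1.6660e+00] F [ 7.6 -4.6 -7.1] op 0.0115 q [ 0.32  0.55  1.54 -0.    1.05  0.42]
```

Request:
send_rows --motion '[[[0,0.0004,0.0003,0],[0,0.0004,0.0003,0]]]'

```text
time: 13.15
tool_pos: [0.5196, 0.2531, 0.0971]
tool_rot: [-1.563, -0.001, -1.666]
contact_force: [2.4, -4.5, -2.1]
opening: 0.0116
```

Request:
send_rows --motion '[[[0,0,0,0],[0,0,0,0],[0,0,0,0],[0,0,0,0],[0,0,0,0],[0,0,0,0]]]' --gripper 0.5

```text
time: 13.75
tool_pos: [0.5196, 0.2533, 0.0972]
tool_rot: [-1.563, -0.0, -1.666]
contact_force: [0.3, -0.2, -0.6]
opening: 0.0456
```

Request:
send_rows --motion '[[[0,-0.005,0,0],[0,-0.015,0,0],[0,-0.03,0,0],[0,-0.05,0,0],[0,-0.07,0,0],[0,-0.09,0,0],[0,-0.11,0,0],[0,-0.12,0,0]]]'

```text
time: 14.55
tool_pos: [0.5194, 0.2537, 0.22]
tool_rot: [-1.56, 0.001, -1.666]
contact_force: [-0.6, 0.6, 0.8]
opening: 0.0459
```

```bash
python3 go.py
python3 - <<'E'
from h import *
for n in('scene','wrist'): snap(n,n+'11')
im=cv2.resize(cv2.imread('pics/scene11.png')[145:285,250:390],None,fx=4.2,fy=4.2,interpolation=2);cv2.imwrite('pics/s11d.png',im)
E
```

```text
t 14.55 p [0.5194 0.2537 0.22  ] rot [-1.5598e+00  1.2000e-03 -1.6660e+00] F [-0.6  0.6  0.8] op 0.0459 q [ 0.32  0.43  1.38 -0.    1.32  0.42]
```

View pics/s11d.png

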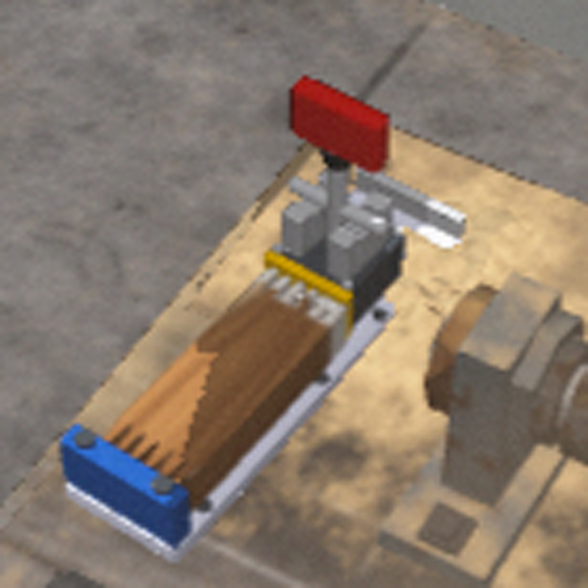

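View pics/wrist11.png

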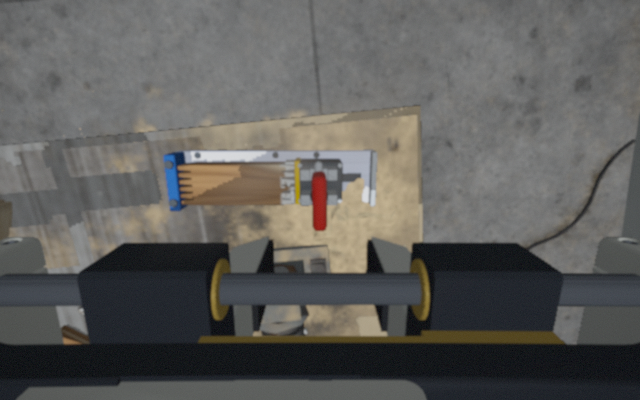

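Run:
```python
from h import *
s=load('scene11');w=load('wrist11')
def S(x,y,z): return plane(s,250+x/4.2-.4,145+y/4.2-.4,z)
# jig frame: face start mid (0.5274,0.253)+... use ax yaw -.0925 ; origin from fence inner centre
ax=np.array([np.cos(-.0925),np.sin(-.0925)]);O=np.array([.551,.251])-78*.001*ax
def J(P): d=P[:2]-O;return np.round(1000*np.array([d@ax,-d[0]*ax[1]+d[1]*ax[0]]),1)
print('yellow top now (exp x22)',J(S(265,252,.042)),J(S(352,299,.042)))
s0=load('scene0');print('yellow start (53)',J(plane(s0,250+292/4-.4,145+200/4-.4,.042)),J(plane(s0,250+373/4-.4,145+243/4-.4,.042)))
print('yellow wrist',J(plane(w,298,161,.042)),J(plane(w,298,205,.042)))
print('fence inner wrist',J(plane(w,181,153,.042)),J(plane(w,185,208,.042)))
print('pin top wrist .13/.115',J(plane(w,319,173,.13)),J(plane(w,320,229,.13)))
print('pin top scene z.13',J(S(305,78,.13)),J(S(390,115,.13)))
print('expected pin px',proj(s,[*(O+.047*ax),.130]),proj(s,[*(O+.047*ax),.115]),'top mid obs',250+345/4.2,145+98/4.2)
im=cv2.resize(w['frame'][140:240,150:390][:,:,::-1],None,fx=3.3,fy=4,interpolation=2);cv2.imwrite('pics/w11d.png',im)
im=cv2.resize(s['frame'][180:225,305:365][:,:,::-1],None,fx=12,fy=12,interpolation=2);cv2.imwrite('pics/s11e.png',im)
```

```text
yellow top now (exp x22) [24.2 20.9] [ 24.  -26.2]
yellow start (53) [56.1 21. ] [ 55.6 -25.7]
yellow wrist [27.9 22.1] [ 27.  -24.5]
fence inner wrist [-89.7  30.5] [-91.7 -27.1]
pin top wrist .13/.115 [48.4 25.1] [ 49.1 -20.6]
pin top scene z.13 [48.8 17.3] [ 51.  -24.1]
expected pin px [329.67546304 167.68143333] [329.53572061 173.92599565] top mid obs 332.1428571428571 168.33333333333334
```

View pics/w11d.png

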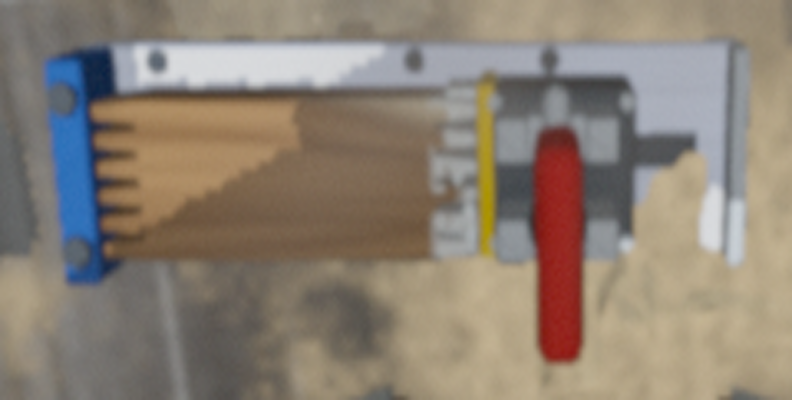

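View pics/s11e.png

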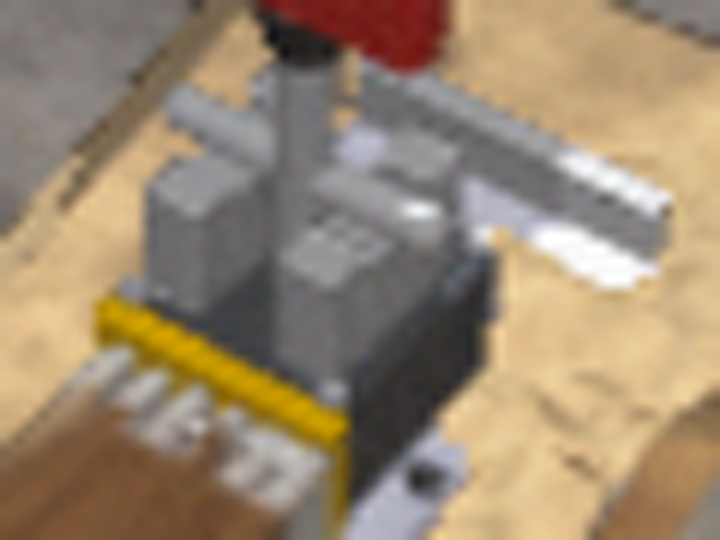

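The views show the yellow face against the block and the block's end at the fence. The crossbar sits in the notch with the grip about 15 mm up and across the jig. The arm is clear, so I'm handing in.

```bash
python3 -c "
from cell import hand_in;print(hand_in())"
```

```text
the job is handed in; nothing more can be done
None
```

The job is done and handed in at about 14.6 s of the 38 s allowed. I pulled the pin up about 21 mm, turned it 90° and let it down into the notch. Only then did I drag the stop towards the fence until the block seated, after which I released the pin and lifted the arm clear.

**Last checks**
- **Pin:** the vertical force fell from about 10 N to under 1 N when it came to rest, 15 mm above its start. In the last picture the crossbar sits in the notch and the grip lies across the jig, at the height a parked pin should have.
- **Stop and block:** the scene camera shows the stop moved about 32 mm; 31 mm was expected. The distance from fence to yellow face measured about 119 mm, against the 120 mm block. The force along the slide levelled off at about 7.6 N with almost no further movement.
- **Arm:** contact force after release was about 0.

**What disagreed**
- **Fingertips:** they turned out to be about 25–30 mm higher than the stated tool geometry gives. My first grasp closed on nothing just above the pin, without touching it. I corrected the height from two camera views and the second grasp held.
- **Wrist view:** absolute jig positions from the wrist view were 5–8 mm off along x, for both the fence and the yellow face. I relied on the distance between them instead.

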